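# Fit the filter cassette in the bench dust extractor

### The job

Fit the blue filter cassette into the empty left bay of the bench dust extractor. Slide the left clear cover fully open behind its neighbour, hook the cassette's steel tongue under the lip at the far end of the bay and swing the near edge down until the cassette lies flat on its seat, then slide the left cover fully shut over it. Keep the right cover shut and leave the things standing round about where they are.

Things in the scene. Friction and masses are not known exactly. Their poses are not given: they have to be found in the camera images.
- extractor: White two-bay bench dust extractor, fixed, 196 mm (x) by 264 (y) by 102 high. Origin under its middle at bench level; +x points to its far (lip) side, +y to its left, z up. Left bay centred at y = +62 mm; the right bay (y = -62) is already fitted. Above the bays' recesses the chamber is open from x = -92 to +88 mm, y = -126 to +126, up to the covers; near and far walls rise to z = 102.
- bay_seat (a point): Point on the left bay's seat where the origin of a seated cassette lies (within 5 mm in x and y, axes agreeing): extractor frame (-5, 62, 45) mm, same axes. The recess round it is 100 mm wide in y (62 +- 50), its walls 14 mm high above the seat; near wall at extractor x = -75 mm, 140 mm clear from there to the lip's edge.
- lip_edge (a point): Middle of the lower near edge of the steel lip at the far end of the left bay: extractor frame (65, 62, 55) mm, same axes. The lip is 4 mm thick and overhangs the seat with a 10 mm high gap; the pocket under it runs on from x = 65 to 86 mm in the extractor frame. The seat is solid for 49 mm on the near side of the lip's edge, then open (fan guard) in the middle.
- left_cover (a joint): Slide of the left clear cover (lower track), m: 0 = shut over the left bay; grows as it slides towards the extractor's -y, beneath the right cover, to the stop at 0.112 (fully open). Friction about 1.2 N; it stays where left. Plate 3 mm thick, underside at z = 90 mm.
- left_cover_pull (a point): Middle of the left cover's black pull bar: 56 mm long in x, 10 thick in y, 14 high (top 122 mm above the bench), at the cover's left edge; extractor frame x = -2, y = 112 mm when shut, y = 0 when open. Extractor's axes. The right cover's plate (top at z = 98 mm) comes within 2 mm of the pull when open: keep fingertips above 98 mm.
- right_cover (a joint): Slide of the right clear cover (upper track, plate z = 95 to 98 mm), m: 0 = shut, grows towards +y. Leave it shut.
- cassette: Blue-framed pleated filter cassette, 130 (x) by 90 (y) by 18 mm, 0.15 to 0.3 kg, lying flat. Origin under the frame's middle, z up, +x towards its steel tongue. With the tongue it is 148 mm long, too long for the bay if dropped in flat; with the near edge raised 10 to 16 degrees the tongue goes under the lip. Seated, its rib clears the cover by 5 mm.
- cassette_pull (a point): Middle of the cassette's blue pull rib: cassette frame (-15, 0, 29) mm, same axes. The rib is 10 mm thick in x, 52 long in y and stands 22 high on the frame (z = 18 to 40 mm).
- tongue_tip (a point): Middle of the tongue's tip at the underside: cassette frame (83, 0, 0) mm, same axes. The tongue is a plate flush with the underside, 4 mm thick, 70 wide in y, standing 18 out of the frame's +x end.
- stone_cast: Bystander: yellow stone dental cast, 61x66x33 mm, origin under its middle.
- tape: Bystander: roll of masking tape lying flat, 100 mm diameter, 25 mm high, origin under its middle.
- liquid_bottle: Bystander: white plastic bottle standing upright, 42 mm diameter, 100 mm high, origin under its middle.
Not all that is in view belongs to the job. There is more than one size of the cassette; the job needs the larger.

How it is judged:
On the way, in this order (a step that is already met when the one before it is completed fails the run):
1. the left cover is slid fully open behind its neighbour (value of joint left_cover above 0.105 m), for 0.2 s.
2. the tongue is hooked under the lip and the cassette lies flat on its seat (x of tongue_tip in the frame of lip_edge above 0.005 m and z of tongue_tip in the frame of lip_edge below -0.005 m and z of cassette in the frame of bay_seat between -0.003 and 0.003 m and angle between the z axis of cassette and the z axis of bay_seat, either way round below 0.035 rad and horizontal distance between cassette and bay_seat below 0.01 m), for 0.2 s.
At the end, for the whole second after the job is handed in: The cassette lies at rest in the left bay, flat on its seat (within 2 degrees, origin within 3 mm in height and 10 mm sideways of the seat point), its tongue at least 5 mm under the lip, and both covers are shut to within 5 mm (all of step 2 and value of joint each of left_cover, right_cover below 0.005 m and linear speed of cassette below 0.02 m/s); the robot touches nothing.
It fails at once if the right cover is opened more than 15 mm (value of joint right_cover above 0.015 m).
It fails at once if the stone cast, tape roll or bottle is moved more than 25 mm (distance of any of stone_cast, tape, liquid_bottle from where it was at the start of the episode above 0.025 m).
It also fails if it takes over 61 s, if anything falls off the work surface, if the arm or the gripper's body presses on something with over 40 N, if the wrist force passes 120 N, or if a joint passes its speed limit or range.

### The arm

A 7-joint arm with a two-finger parallel gripper is mounted at the origin on a cart in front of the work surface, level with it; the furniture and walls round the work are solid. World frame = base frame: x ahead of the robot, y to its left, z up, the work surface at z = 0. Lengths are in m, angles in rad, forces in N, time in s.
With the tool pointing down it reaches from about 0.425 to 0.925 m from the base axis. Payload 6.8 kg.
Tool frame: the origin (TCP) lies between the finger pads; the fingertips stand 22 mm ahead of it and the grasp point (between the pads) lies 3 mm ahead of it; z points along the fingers, y is the line along which they close (so a half turn about z gives the same grasp; the last joint's range is limited). The gripper opens to 85 mm and grips with 20 to 120 N. Pads are 22 mm wide; open, the fingers measure 114 mm over their backs; the gripper's body (76 mm by 85 mm) begins 54 mm behind the grasp point. The pads swing forward as they close: fully open they stand 13 mm farther back than shut.
Start: joints at [-1.223, 0.477, 0.022, 1.555, -0.011, 1.109, -0.083], TCP at [0.297, 0.606, 0.253] pointing down, gripper open.
Joint ranges: [-2.96, 2.96], [-0.34, 2.1], [-1.41, 1.46], [0.24, 2.44], [-1.37, 4.51], [0.17, 1.92], [-2.96, 2.96]. Speed limits (rad/s): [2.39, 2.39, 3.14, 3.14, 3.14, 3.14, 3.14].

### API

Orientations are given as a unit quaternion [w, x, y, z].
In Python, from station import bot gives the robot as it stands.
- The arm moves only by the tool servo_tool, never from a script. Its argument "motion" is a list that holds one entry, the list of rows, each a list of 5 numbers: the opening, from 0 (shut) to 1 (fully open), then the shift along the world's x, y, z each as a share of 0.04 m, from -1 to 1, then the turn about the world's z as a share of 0.12 rad, from -1 to 1. A call has 1 to 20 rows; each row shifts and turns the commanded pose from where the row before left it; what a row does not reach is not made up. A row lasts 1/10 s, in which the tool goes at most 50 mm and 8.59 degrees, less where a joint would pass 70% of its speed; a pose out of reach is approached as far as the arm can. A call with a number of a shift or a turn outside -1 to 1 is refused whole. A call with a gripper value outside its range is refused whole. The fingers move at their own pace and stop on an object; "newtons" is the grip in N (left out, the last holds). Time passes only in rows, so rows that do not move let the fingers close. It gives the time, the measured TCP pose, the force, the opening and the grip force at its end, in the units of the state.
- bot.get_obs(): the state, without advancing time (a new reading comes with each control period).
- bot.read_camera(name): name is "scene" or "side" or "wrist"; returns (picture, depth): 400x640x3 uint8, red, green, blue; 400x640 float32, m along the optical axis (not along the pixel's ray), 0 where there is no reading.
- bot.get_calibration(name): a dict with "fovy" (degrees; the focal length in pixels is half the picture's height over the tangent of half this angle, whatever the lens; pixels are square), "cx", "cy" (the principal point, pixels), "view" (4x4, takes a point from world to camera coordinates). Camera axes: x right, y down, z forward; pixel columns grow to the right and rows downward; lengths in m; the calibration is good to about 2 mm. A picture is of the moment at which its call begins: read the wrist's pose just before it. get_calibration takes no time and is no camera call; for the wrist camera it gives the pose at the moment of the call.
- bot.hand_in(): hands the job in; it is judged then, once.
The state is a dict: "t": time; "q": joint angles; "joint_vel": joint speeds; "joint_torque": joint torques, N m; "eef_pos": TCP position; "tool_rot": TCP orientation; "contact_force": force on the tool from outside, world axes, zero at the start; "torque": the same for the moment, N m; "gripper_width": opening from 0.0 (shut) to 1.0 (fully open); "grasp_force": force on a finger pad.
Only numpy, scipy, OpenCV 4.12 (cv2) and the standard library are available. Lean on these libraries where they do the work, as an engineer would, in place of code of your own. Each camera call takes 0.05 s, during which the arm holds its last target. There are 200 camera calls.

## Working session

There is one attempt and no reset: what is moved stays moved. The work goes in short steps, Python scripts to look and compute and a tool call to move; the robot and the scene stay as the last step left them, time stands still between calls to the robot, and variables do not carry over. Pictures are saved under pics/ and viewed, at most 10 in all, crops included, and the job is handed in when it is done.

Besides the shell and the picture viewer there is one more tool, called as name([rows], argument=value, ...), one row to a line, values as JSON. servo_tool: Moves the arm, as the interface text tells. Shift numbers are shares of 0.04 m and turn numbers shares of 0.12 rad, none past 1 either way. Its arguments: {"type":"object","properties":{"motion":{"type":"array"},"newtons":{"type":"number"}},"required":["motion"]}

```bash
mkdir -p pics; ls; cat > h.py <<'E'
import numpy as np, cv2
from station import bot
def shot(n,f):
    c=bot.get_calibration(n); p,d=bot.read_camera(n)
    cv2.imwrite(f'pics/{f}.png',p[...,::-1]); np.savez(f'pics/{f}.npz',p=p,d=d,view=c['view'],k=[200/np.tan(np.radians(c['fovy'])/2),c['cx'],c['cy']])
def load(f): return np.load(f'pics/{f}.npz')
def cloud(s):
    f,cx,cy=s['k']; d=s['d']; v,u=np.mgrid[:400,:640]
    P=np.stack([(u-cx)*d/f,(v-cy)*d/f,d],-1); T=np.linalg.inv(s['view'])
    return P@T[:3,:3].T+T[:3,3]
def ray(s,u,v,z):
    f,cx,cy=s['k']; T=np.linalg.inv(s['view']); r=T[:3,:3]@np.array([(u-cx)/f,(v-cy)/f,1]); o=T[:3,3]
    return o+r*(z-o[2])/r[2]
E
python3 - <<'E'
from h import *
shot('scene','s1'); shot('side','d1')
o=bot.get_obs(); print(o)
for f in('s1','d1'): print(load(f)['k'],np.linalg.inv(load(f)['view']).round(3))
a=np.vstack([cv2.imread('pics/s1.png'),cv2.imread('pics/d1.png')])
cv2.imwrite('pics/both.png',cv2.resize(a,(480,600)))
E
```

```text
pics
{'t': 0.1, 'q': array([-1.2230613 ,  0.47771867,  0.02236724,  1.55632996, -0.01152459,
        1.10930148, -0.08312934]), 'joint_vel': array([-0.00034242, -0.00287873,  0.00057288, -0.0024638 , -0.00029802,
       -0.00130599,  0.00136282]), 'joint_torque': array([ 3.61720617e-03, -5.97764111e+01,  1.61308195e+00, -2.81951076e+01,
        1.26834575e-02,  5.04514479e-03, -3.22596759e-05]), 'eef_pos': array([0.29694275, 0.60563334, 0.25243211]), 'tool_rot': array([-1.31282341e-04,  2.25969714e-01,  9.74133987e-01, -8.03930721e-04]), 'contact_force': array([-0.5501    , -0.18322602, -0.18293827]), 'torque': array([ 0.02382197, -0.01234502,  0.03017198]), 'grasp_force': 0.0, 'gripper_width': 1.0025685567276101}
[443.05547582 310.83746152 203.86130697] [[-0.996  0.062 -0.061  0.611]
 [ 0.086  0.818 -0.569  1.076]
 [ 0.014 -0.572 -0.82   1.211]
 [ 0.     0.     0.     1.   ]]
[422.72926224 318.12923857 197.90606534] [[ 0.911 -0.199  0.361 -0.014]
 [-0.412 -0.413  0.812 -0.932]
 [-0.013 -0.889 -0.458  0.782]
 [ 0.     0.     0.     1.   ]]
```

View pics/s1.png

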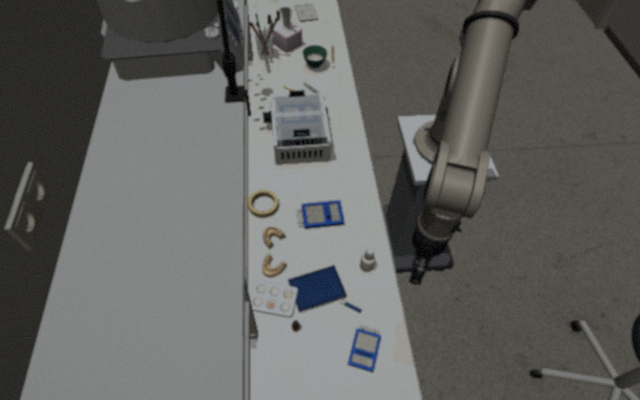

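View pics/d1.png

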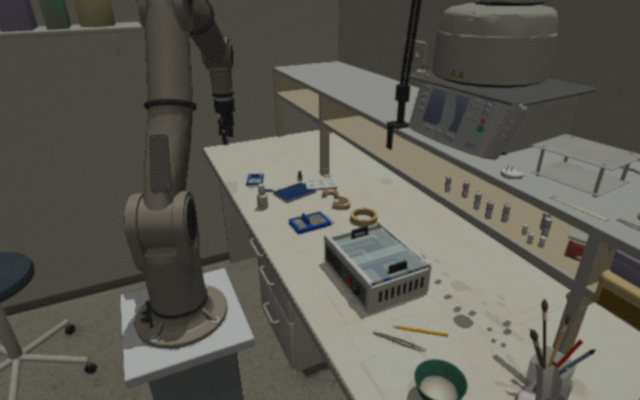

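Scene view: the extractor is at (300,130), with tape at (263,203), casts at (273,237) and (273,265), and the bottle at (368,260). Things that could be taken for the cassette: blue frame A at (322,214), blue frame B at (365,349), and the navy book at (318,288). The side view shows A at (310,222), B at (255,180) and the extractor at (377,265). Next I measure sizes.

```bash
python3 - <<'E'
from h import *
for f in('s1','d1'):
    s=load(f);P=cloud(s);h=cv2.cvtColor(s['p'],cv2.COLOR_RGB2HSV)
    print(f,[P[y,x].round(3) for y,x in ([(130,300),(155,302),(203,285)] if f=='s1' else [(265,377),(270,250)])])
    m=((h[...,0]>100)&(h[...,0]<125)&(h[...,1]>140)&(h[...,2]>60)&(P[...,2]>-.02)&(P[...,2]<.08)).astype(np.uint8)
    m=cv2.morphologyEx(m,cv2.MORPH_CLOSE,np.ones((5,5)))
    n,l,st,c=cv2.connectedComponentsWithStats(m)
    for i in range(1,n):
        if st[i,4]<150: continue
        q=P[l==i]; q=q[(q[:,2]>.008)&(q[:,2]<.03)]
        if len(q)<20: print(c[i],'low',P[l==i].mean(0));continue
        r=cv2.minAreaRect(q[:,:2].astype(np.float32)*1000); print(c[i].round(),st[i,4],r,np.percentile(q[:,2],[5,50,95]).round(3))
    # extractor: points higher than .08
    q=P[(P[...,2]>.08)&(P[...,2]<.13)&(P[...,0]>.35)&(P[...,0]<.95)&(abs(P[...,1])<.6)]
    print(len(q),cv2.minAreaRect(q[:,:2].astype(np.float32)*1000),np.percentile(q[:,2],[5,50,95]).round(3))
a=cv2.resize(load('s1')['p'][85:235,230:360],(520,600),interpolation=cv2.INTER_CUBIC)
b=cv2.resize(load('d1')['p'][200:320,300:440],(280,240),interpolation=cv2.INTER_CUBIC)
c=np.zeros((600,280,3),np.uint8);c[:240]=b
cv2.imwrite('pics/c1.png',np.hstack([a,c])[...,::-1])
E
```

```text
s1 [array([0.541, 0.012, 0.122]), array([0.537, 0.052, 0.039]), array([ 0.607,  0.225, -0.   ])]
[324. 216.] 309 ((489.77880859375, 285.39129638671875), (124.40455627441406, 88.75436401367188), 1.9713099002838135) [0.012 0.018 0.023]
[317. 288.] 1344 ((530.8914794921875, 540.80029296875), (138.44308471679688, 97.33952331542969), 13.070816040039062) [0.009 0.012 0.016]
[363. 357.] 233 ((425.1923522949219, 743.40673828125), (70.51455688476562, 64.1292953491211), 68.28546905517578) [0.011 0.015 0.027]
3060 ((535.7987060546875, -52.859375), (226.5650634765625, 1117.5684814453125), 7.980966091156006) [0.086 0.096 0.114]
d1 [array([ 0.505, -0.148,  0.099]), array([ 0.436,  1.086, -0.735])]
[293. 191.] 261 ((525.5099487304688, 529.6296997070312), (128.17864990234375, 95.26139831542969), 10.389445304870605) [0.01  0.013 0.016]
[308. 224.] 233 ((487.2826843261719, 272.47412109375), (124.60508728027344, 83.44103240966797), 0.7980182766914368) [0.01  0.017 0.023]
5042 ((534.5464477539062, -55.97607421875), (236.73544311523438, 1124.1815185546875), 10.818711280822754) [0.084 0.098 0.119]
```

View pics/c1.png

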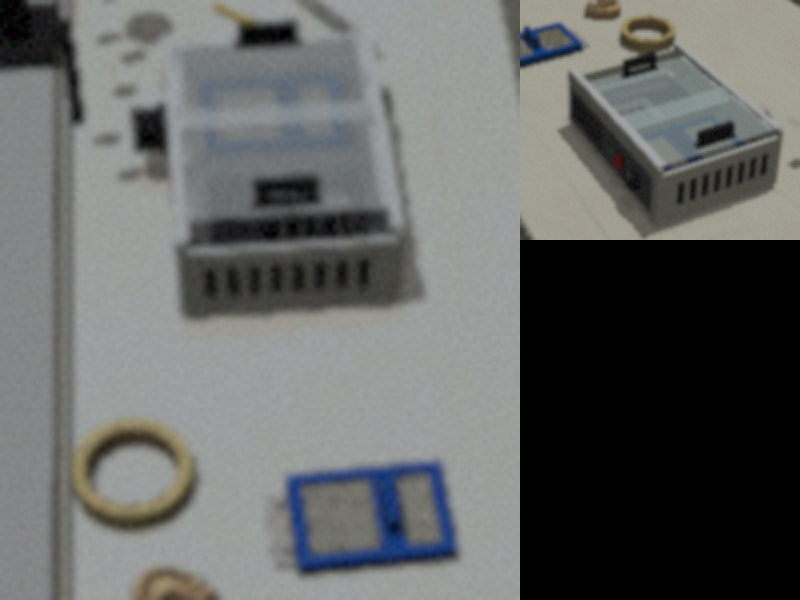

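The crop confirms A at scene (322,214): it measures about 125x89 mm, has a rib, and its steel tongue points to +x. B is only about 70x64 mm and the book has no frame, so A is the cassette. Next is the extractor pose.

```bash
python3 - <<'E'
from h import *
for f in('s1','d1'):
    s=load(f);P=cloud(s);h=cv2.cvtColor(s['p'],cv2.COLOR_RGB2HSV)
    R=(P[...,0]>.38)&(P[...,0]<.72)&(P[...,1]>-.25)&(P[...,1]<.15)
    for lo,hi in((.03,.13),(.09,.108)):
        m=(R&(P[...,2]>lo)&(P[...,2]<hi)).astype(np.uint8); n,l,st,c=cv2.connectedComponentsWithStats(m); i=1+st[1:,4].argmax()
        q=P[l==i]; print(f,lo,len(q),cv2.minAreaRect(q[:,:2].astype(np.float32)*1000), q.min(0).round(3),q.max(0).round(3))
    m=(R&(h[...,2]<60)&(P[...,2]>.1)&(P[...,2]<.13)).astype(np.uint8)
    n,l,st,c=cv2.connectedComponentsWithStats(m)
    for i in range(1,n):
        if st[i,4]>8: print('dark',c[i].round(1),st[i,4],np.median(P[l==i],0).round(3))
c=bot.get_calibration('wrist'); print(np.linalg.inv(c['view']).round(3),c['fovy'])
E
```

```text
s1 0.03 3619 ((549.6715698242188, -71.67245483398438), (239.7315216064453, 269.9813232421875), 0.5148649215698242) [ 0.431 -0.208  0.03 ] [0.67  0.064 0.127]
s1 0.09 2362 ((538.780029296875, -73.45169067382812), (196.76121520996094, 267.5304260253906), 0.8075918555259705) [ 0.439 -0.208  0.09 ] [0.638 0.062 0.108]
dark [296.4  93.2] 55 [ 0.541 -0.184  0.111]
dark [301.  131.4] 59 [0.538 0.013 0.117]
d1 0.03 5729 ((549.3074951171875, -79.41090393066406), (243.61309814453125, 268.8617248535156), 0.28505438566207886) [ 0.428 -0.214  0.03 ] [0.671 0.055 0.126]
d1 0.09 3253 ((538.8680419921875, -78.99258422851562), (198.82876586914062, 264.986572265625), 0.8221824765205383) [ 0.438 -0.213  0.09 ] [0.64  0.055 0.108]
dark [359.8 230.5] 83 [0.537 0.003 0.116]
dark [397.3 266.9] 130 [ 0.538 -0.194  0.113]
[[ 0.44   0.851  0.286  0.223]
 [ 0.898 -0.417 -0.142  0.642]
 [-0.002  0.319 -0.948  0.373]
 [ 0.     0.     0.     1.   ]] 62.604702534899815
```

servo_tool([
  [[1,0.4,-0.9,0.15,0.44],[1,0.4,-0.9,0.15,0.44],[1,0.4,-0.9,0.15,0.44],[1,0.4,-0.9,0.15,0.44],[1,0.4,-0.9,0.15,0.44],[1,0.4,-0.9,0.15,0.44],[1,0.4,-0.9,0.15,0.44],[1,0.4,-0.9,0.15,0.44],[1,0.4,-0.9,0.15,0.44],[1,0,0,0,0],[1,0,0,0,0],[1,0,0,0,0]],
])

```text
t: 1.3
eef_pos: [0.4403, 0.2832, 0.3069]
tool_rot: [-0.0, -0.01, 1.0, 0.0]
contact_force: [0.2, 0.9, -0.3]
gripper_width: 0.999
grasp_force: 0.0
```

```bash
python3 - <<'E'
from h import *
shot('wrist','w1')
E
```

servo_tool([
  [[1,0.3,-0.9,0.1,0],[1,0.3,-0.9,0.1,0],[1,0.3,-0.9,0.1,0],[1,0.3,-0.9,0.1,0],[1,0.3,-0.9,0.1,0],[1,0.3,-0.9,0.1,0],[1,0.3,-0.9,0.1,0],[1,0,-0.9,0,0],[1,0,0,0,0],[1,0,0,0,0],[1,0,0,0,0]],
])

```text
t: 2.45
eef_pos: [0.5251, -0.0037, 0.335]
tool_rot: [-0.0, -0.011, 1.0, 0.0]
contact_force: [-0.3, 0.1, -0.7]
gripper_width: 1.001
grasp_force: 0.0
```

```bash
python3 - <<'E'
from h import *
shot('wrist','w2')
a=np.hstack([cv2.imread('pics/w1.png')[:,40:440],cv2.imread('pics/w2.png')[:,100:500]]); cv2.imwrite('pics/w12.png',a)
E
```

```text
(no output)
```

View pics/w12.png

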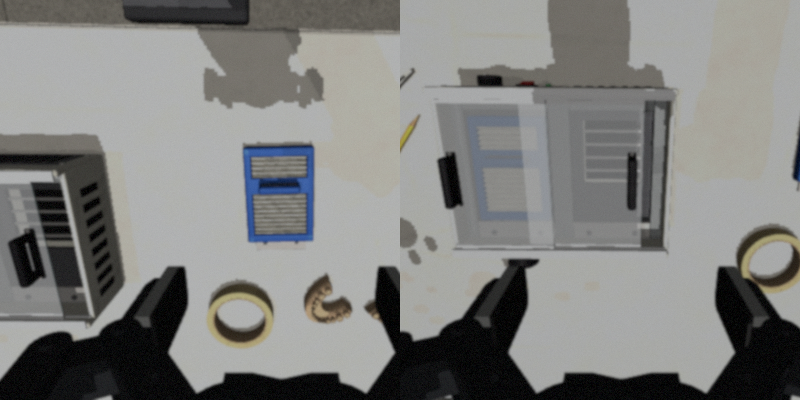

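Wrist views: the left panel shows the cassette (full-image pixel (319,192)) with its rib at (319,184) and tongue at the bottom, towards +x. The right panel shows the extractor with the left pull at about (332,180); its cover is already a little open, with a dark gap at the left wall.

```bash
python3 - <<'E'
from h import *
s=load('w1');P=cloud(s);h=cv2.cvtColor(s['p'],cv2.COLOR_RGB2HSV)
m=((h[...,0]>100)&(h[...,0]<125)&(h[...,1]>120)).astype(np.uint8); m=cv2.morphologyEx(m,cv2.MORPH_CLOSE,np.ones((9,9)))
n,l,st,c=cv2.connectedComponentsWithStats(m); i=1+st[1:,4].argmax(); cc=cv2.findContours((l==i).astype(np.uint8),0,2)[0][0][:,0]
q=np.array([ray(s,u,v,.018)[:2] for u,v in cc],np.float32)*1000; print('cassette',cv2.minAreaRect(q))
q=P[l==i]; print('z',np.percentile(q[:,2],[2,10,50,90,99]).round(4)); t=q[q[:,2]>.032]; print('rib',len(t),cv2.minAreaRect(t[:,:2].astype(np.float32)*1000),np.median(t[:,2]))
s=load('w2');P=cloud(s);h=cv2.cvtColor(s['p'],cv2.COLOR_RGB2HSV)
for lo,hi in((.096,.107),(.085,.107)):
  q=P[(P[...,2]>lo)&(P[...,2]<hi)&(P[...,0]>.4)&(P[...,0]<.68)&(P[...,1]>-.24)&(P[...,1]<.1)]
  print(len(q),cv2.minAreaRect(q[:,:2].astype(np.float32)*1000),np.median(q[:,2]))
m=((P[...,2]>.116)&(P[...,2]<.13)&(P[...,0]>.45)&(P[...,0]<.63)&(P[...,1]<.1)).astype(np.uint8)
n,l,st,c=cv2.connectedComponentsWithStats(m)
for i in range(1,n):
    if st[i,4]>20: print('pull',c[i],st[i],cv2.minAreaRect(P[l==i][:,:2].astype(np.float32)*1000),np.median(P[l==i][:,2]))
E
```

```text
cassette ((715.7510986328125, 299.13897705078125), (242.0171356201172, 947.251220703125), 1.1574279069900513)
z [0.3121 0.3304 0.3583 0.3678 0.3718]
rib 18514 ((432.0245056152344, 281.79486083984375), (104.83795928955078, 112.11701965332031), 45.144813537597656) 0.35827191874323916
20442 ((537.7827758789062, -76.32685852050781), (195.5735626220703, 262.36492919921875), 0.8522383570671082) 0.09836278764394218
34816 ((537.7867431640625, -76.59455871582031), (195.5735626220703, 264.2803649902344), 0.8522383570671082) 0.09739426160499487
pull [146.42190305 183.00718133] [138 158  18  51 557] ((539.3029174804688, -187.819091796875), (55.39655303955078, 10.504888534545898), 1.0980268716812134) 0.12131861690316076
pull [332.21308017 184.10970464] [328 159  10  52 474] ((536.4521484375, 8.910005569458008), (55.61817169189453, 9.601995468139648), 1.6619305610656738) 0.12149708738728823
```

servo_tool([
  [[0.5,0.05,0.05,-0.9,0],[0.5,0.05,0.05,-0.9,0],[0.5,0.05,0.05,-0.9,0],[0.5,0.05,0.05,-0.9,0],[0.5,0.05,0.05,-0.9,0],[0.5,0.05,0.05,-0.6,0],[0.5,0,0,-0.15,0],[0.5,0,0,0,0],[0,0,0,0,0],[0,0,0,0,0],[0,0,0,0,0],[0,0,0,0,0],[0,0,0,0,0]],
], newtons=30)

```text
t: 3.8
eef_pos: [0.5381, 0.0064, 0.1268]
tool_rot: [0.001, -0.01, 1.0, 0.0]
contact_force: [-1.0, 1.6, 6.8]
gripper_width: 0.103
grasp_force: 34.5
```

```bash
python3 - <<'E'
from h import *
s=load('w1');P=cloud(s);h=cv2.cvtColor(s['p'],cv2.COLOR_RGB2HSV)
m=((h[...,0]>100)&(h[...,0]<125)&(h[...,1]>120)&(P[...,2]<.06)).astype(np.uint8); m=cv2.morphologyEx(m,cv2.MORPH_CLOSE,np.ones((9,9)))
n,l,st,c=cv2.connectedComponentsWithStats(m); i=1+st[1:,4].argmax(); cc=cv2.findContours((l==i).astype(np.uint8),0,2)[0][0][:,0]
q=np.array([ray(s,u,v,.018)[:2] for u,v in cc],np.float32)*1000; print('cassette',cv2.minAreaRect(q))
q=P[l==i]; print('z',np.percentile(q[:,2],[2,10,50,90,99]).round(4)); t=q[q[:,2]>.034]; print('rib',len(t),cv2.minAreaRect(t[:,:2].astype(np.float32)*1000),np.median(t[:,2]))
E
```

```text
cassette ((527.23681640625, 533.3782958984375), (142.98236083984375, 100.41949462890625), 14.319920539855957)
z [0.01   0.0106 0.0116 0.0127 0.0136]
rib 22 ((357.9618835449219, 281.5390319824219), (0.0, 0.0), 0.0) 0.4276389469755584
```

servo_tool([
  [[0,0,-0.3,0,0],[0,0.01,-0.4,0,0],[0,0.01,-0.4,0,0],[0,0,-0.4,0,0],[0,0.01,-0.3,0,0],[0,0,-0.2,0,0],[0,0,-0.15,0,0],[0,0,0,0,0],[0,0,0,0,0]],
])

```text
t: 4.7
eef_pos: [0.5393, -0.0774, 0.1268]
tool_rot: [0.001, -0.01, 1.0, 0.002]
contact_force: [-0.5, 6.4, 9.1]
gripper_width: 0.103
grasp_force: 34.7
```

```bash
python3 - <<'E'
from h import *
s=load('w1');P=cloud(s);h=cv2.cvtColor(s['p'],cv2.COLOR_RGB2HSV)
m=((h[...,0]>100)&(h[...,0]<125)&(h[...,1]>120)&(P[...,2]<.06)&(P[...,1]<.4)&(P[...,1]>.2)).astype(np.uint8); m=cv2.morphologyEx(m,cv2.MORPH_CLOSE,np.ones((9,9)))
n,l,st,c=cv2.connectedComponentsWithStats(m); i=1+st[1:,4].argmax(); cc=cv2.findContours((l==i).astype(np.uint8),0,2)[0][0][:,0]
q=np.array([ray(s,u,v,.018)[:2] for u,v in cc],np.float32)*1000; print('cassette',cv2.minAreaRect(q))
q=P[l==i]; print('z',np.percentile(q[:,2],[2,10,50,90,99]).round(4)); t=q[(q[:,2]>.034)&(q[:,2]<.05)]; print('rib',len(t),cv2.minAreaRect(t[:,:2].astype(np.float32)*1000),np.median(t[:,2]))
E
```

```text
cassette ((486.5746765136719, 281.6507873535156), (129.01358032226562, 86.14564514160156), 2.8820600509643555)
z [0.0154 0.0169 0.0181 0.0379 0.0411]
rib 321 ((472.3037109375, 282.0764465332031), (9.06363582611084, 50.74957275390625), 2.8330650329589844) 0.03952793577907704
```

servo_tool([
  [[0.4,0,0,0,0],[0.4,0,0,0,0],[0.4,0,0,0.5,0],[0.4,0,0,1,0],[0.6,0,0,1,0],[1,0,0,0.5,0],[1,-0.2,1,0,0],[1,-0.2,1,0,0.05],[1,-0.2,1,0,0.05],[1,-0.2,1,0,0.05],[1,-0.2,1,0,0.05],[1,-0.2,1,0,0.05],[1,-0.2,1,0,0],[1,-0.2,1,0,0],[1,0,1,-0.3,0],[1,0,0,-0.8,0],[1,0,0,-0.8,0],[1,0,0,-0.8,0],[1,0,0,-0.5,0],[1,0,0,0,0]],
])

```text
t: 6.7
eef_pos: [0.4727, 0.2783, 0.1145]
tool_rot: [-0.002, -0.024, 1.0, -0.002]
contact_force: [-0.1, -0.6, 0.4]
gripper_width: 1.002
grasp_force: 0.0
```

```bash
python3 - <<'E'
from h import *
shot('wrist','w3'); shot('scene','s3')
s=load('w3');P=cloud(s);h=cv2.cvtColor(s['p'],cv2.COLOR_RGB2HSV)
t=P[(P[...,2]>.034)&(P[...,2]<.05)&(P[...,0]>.44)&(P[...,0]<.5)&(abs(P[...,1]-.282)<.035)&(h[...,0]>100)&(h[...,0]<125)]
if len(t)>20: print('rib',len(t),cv2.minAreaRect(t[:,:2].astype(np.float32)*1000),np.median(t[:,2]))
s=load('s3');P=cloud(s)
m=((P[...,2]>.116)&(P[...,2]<.13)&(P[...,0]>.45)&(P[...,0]<.63)&(P[...,1]<.1)&(P[...,1]>-.25)).astype(np.uint8)
n,l,st,c=cv2.connectedComponentsWithStats(m)
for i in range(1,n):
    if st[i,4]>20: print('pull',c[i],cv2.minAreaRect(P[l==i][:,:2].astype(np.float32)*1000))
print(bot.get_obs()['tool_rot'])
E
```

```text
rib 1298 ((472.8410339355469, 281.69512939453125), (10.450850486755371, 51.550418853759766), 2.4683611392974854) 0.039428698894968695
pull [295.97560976  91.        ] ((541.5520629882812, -187.02317810058594), (51.34879684448242, 15.069826126098633), 1.3649095296859741)
pull [298.66666667 112.4       ] ((540.1422119140625, -75.37947082519531), (16.59048080444336, 52.68593978881836), 85.82071685791016)
[ 4.72140372e-06 -2.44071440e-02  9.99702077e-01 -2.22219376e-04]
```

servo_tool([
  [[1,0,0.085,-0.6,0],[1,0,0,-0.6,0],[1,0,0,-0.5,0],[1,0,0,-0.2,0],[1,0,0,0,0],[0.4,0,0,0,0],[0.4,0,0,0,0],[0.4,0,0,0,0],[0.4,0,0,0,0]],
], newtons=40)

```text
t: 7.7
eef_pos: [0.4752, 0.2839, 0.0428]
tool_rot: [0.001, -0.025, 1.0, 0.001]
contact_force: [-0.8, -1.0, 6.7]
gripper_width: 0.592
grasp_force: 40.9
```

servo_tool([
  [[0.4,0,0,0.5,0],[0.4,0,0,0.8,0],[0.4,0,0,0.8,0],[0.4,0,0,0.8,0],[0.4,0,0,0.8,0],[0.4,0,0,0,0],[0.4,0,0,0,0]],
])

```text
t: 8.4
eef_pos: [0.4744, 0.2836, 0.19]
tool_rot: [0.001, -0.025, 1.0, 0.001]
contact_force: [-0.2, -0.5, -2.2]
gripper_width: 0.588
grasp_force: 43.1
```

```bash
cat >> h.py <<'E'
def tilt(f):  # pitch of blue frame top seen by side/scene cameras, held cassette
    s=load(f);P=cloud(s);h=cv2.cvtColor(s['p'],cv2.COLOR_RGB2HSV);e=bot.get_obs()['eef_pos']
    m=(abs(P-e).max(-1)<.13)&(h[...,0]>100)&(h[...,0]<125)&(h[...,1]>110)&(P[...,2]<e[2]-.012)
    q=P[m]; 
    if len(q)<30: return print(f,'few',len(q))
    k=np.ones(len(q),bool)
    for _ in range(6):
        A=np.c_[q[:,0]-e[0],q[:,1]-e[1],np.ones(len(q))]; c=np.linalg.lstsq(A[k],q[k,2],rcond=None)[0]; r=abs(A@c-q[:,2]); k=r<max(.004,2*np.median(r)*.8)
    print(f,len(q),k.sum(),'slope x,y deg',np.degrees(np.arctan(c[:2])).round(1),'top z at tool',(c[2]).round(4),'rel',(c[2]-e[2]).round(4),'ext',q[k].min(0).round(3),q[k].max(0).round(3))
E
python3 - <<'E'
from h import *
shot('side','d4');shot('scene','s4');shot('wrist','w4')
for f in('d4','s4','w4'): tilt(f)
cv2.imwrite('pics/x4.png',np.hstack([cv2.resize(cv2.imread('pics/d4.png')[130:270,230:390],(400,350)),cv2.resize(cv2.imread('pics/w4.png'),(400,250),).repeat(1,0)[:350] if 0 else cv2.copyMakeBorder(cv2.resize(cv2.imread('pics/w4.png'),(400,250)),0,100,0,0,0)]))
E
```

```text
d4 260 178 slope x,y deg [-0.   3.4] top z at tool 0.1651 rel -0.0227 ext [0.423 0.232 0.157] [0.549 0.317 0.17 ]
s4 350 270 slope x,y deg [-0.4 -0. ] top z at tool 0.1636 rel -0.0243 ext [0.424 0.243 0.159] [0.551 0.331 0.168]
w4 12085 10912 slope x,y deg [-0.6 -0.2] top z at tool 0.163 rel -0.0249 ext [0.42  0.238 0.159] [0.549 0.327 0.167]
```

View pics/x4.png

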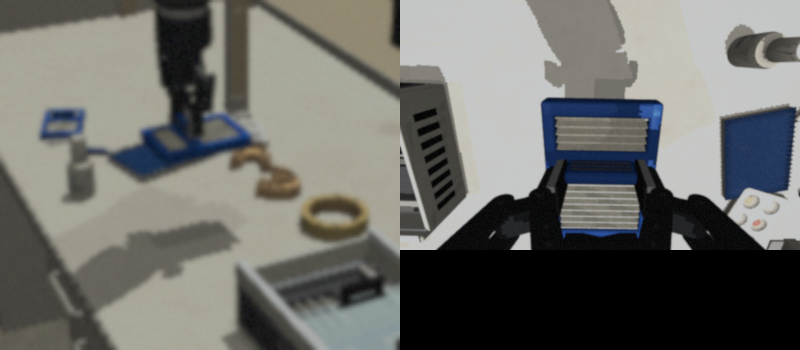

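The cassette is held level: frame top 24.5 mm below the TCP, near edge 52 mm behind it. Next I carry it over the left bay.

servo_tool([
  [[0.4,0.05,-0.5,0,0],[0.4,0.1,-0.9,0,-0.03],[0.4,0.1,-0.9,0,-0.04],[0.4,0.1,-0.9,0,-0.04],[0.4,0.1,-0.9,0,-0.04],[0.4,0.1,-0.9,0,-0.04],[0.4,0.1,-0.9,0,-0.04],[0.4,0.03,-0.9,0,-0.03],[0.4,0,-0.66,0,0],[0.4,0,0,-0.5,0],[0.4,0,0,0,0],[0.4,0,0,0,0]],
])

```text
t: 9.75
eef_pos: [0.5007, -0.0144, 0.1684]
tool_rot: [-0.001, -0.009, 1.0, -0.0]
contact_force: [-0.6, -0.0, -1.3]
gripper_width: 0.592
grasp_force: 43.0
```

```bash
python3 - <<'E'
from h import *
shot('wrist','w5'); shot('scene','s5'); shot('side','d5')
e=bot.get_obs(); print(e['eef_pos'],e['tool_rot'])
for f in('w5','s5','d5'):
    tilt(f); s=load(f); P=cloud(s); h=cv2.cvtColor(s['p'],cv2.COLOR_RGB2HSV)
    m=(abs(P-e['eef_pos']).max(-1)<.12)&(h[...,0]>100)&(h[...,0]<125)&(h[...,1]>110)&(P[...,2]>.12)&(P[...,2]<.15)
    q=P[m]; print(cv2.minAreaRect(q[:,:2].astype(np.float32)*1000))
    w=P[(P[...,2]>.098)&(P[...,2]<.107)&(P[...,1]>-.24)&(P[...,1]<.09)&(P[...,0]<.66)&(P[...,0]>.41)]; print('rim x', w[:,0].min(),w[:,0].max(),w[:,1].max())
cv2.imwrite('pics/w5s5.png',np.hstack([cv2.imread('pics/w5.png')[:,120:520],cv2.resize(cv2.imread('pics/s5.png')[70:190,240:360],(400,400))]))
E
```

```text
[ 0.50180846 -0.01404938  0.16962866] [ 1.63120216e-04 -9.84546842e-03  9.99951512e-01  1.15684243e-04]
w5 12583 11037 slope x,y deg [-0.6 -0.1] top z at tool 0.1433 rel -0.0263 ext [ 0.449 -0.059  0.139] [0.576 0.03  0.147]
((512.0699462890625, -14.489448547363281), (89.10173034667969, 127.0863037109375), 89.97956085205078)
rim x 0.43818602937195994 0.6362039120746608 0.05278283060732269
s5 296 193 slope x,y deg [-0.  -0.6] top z at tool 0.1433 rel -0.0263 ext [ 0.452 -0.055  0.139] [0.578 0.037 0.148]
((514.0068969726562, -8.41094970703125), (91.52240753173828, 126.80575561523438), 88.0888671875)
rim x 0.44035068140456646 0.637887553349743 0.05644710613675663
d5 427 258 slope x,y deg [0.1 1.3] top z at tool 0.1443 rel -0.0253 ext [ 0.451 -0.063  0.139] [0.579 0.023 0.148]
((514.4813842773438, -20.074886322021484), (87.08106231689453, 128.52291870117188), 89.93997955322266)
rim x 0.4387723291324711 0.6417947582983573 0.048540909198936055
```

View pics/w5s5.png

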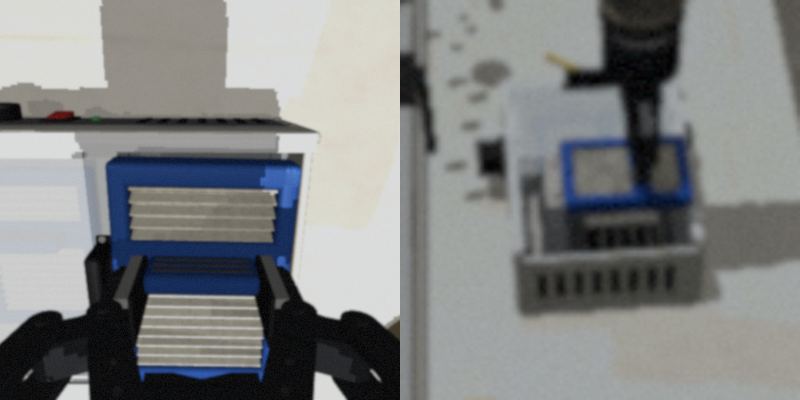

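Wrist view: the held cassette is over the open left bay. The dark thing at (100,270) is the open cover's pull, which is clear of the cassette. The cassette centre is at (0.5135, -0.0145), within about 1 mm of the plan. Now I lower it so the near edge lands on the ledge and the cassette tilts.

servo_tool([
  [[0.4,0,0,-0.4,0.12],[0.4,0,0,-0.4,0],[0.4,0,0,-0.4,0],[0.4,0,0,-0.3,0],[0.4,0,0,-0.1,0],[0.4,0,0,0,0]],
])

```text
t: 10.5
eef_pos: [0.5014, -0.0147, 0.1051]
tool_rot: [-0.0, -0.016, 1.0, -0.0]
contact_force: [-0.3, -0.4, -2.3]
gripper_width: 0.592
grasp_force: 43.0
```

servo_tool([
  [[0.4,0,0,-0.1,0],[0.4,0,0,-0.1,0],[0.4,0,0,-0.05,0],[0.4,0,0,-0.05,0],[0.4,0,0,0,0]],
], newtons=20)

```text
t: 11.0
eef_pos: [0.5054, -0.0147, 0.0969]
tool_rot: [0.004, -0.016, 1.0, 0.001]
contact_force: [-2.2, 0.3, 26.6]
gripper_width: 0.599
grasp_force: 46.9
```

```bash
python3 - <<'E'
from h import *
shot('wrist','w6'); shot('scene','s6')
e=bot.get_obs(); print(e['eef_pos'],e['contact_force'])
for f in('w6','s6'): tilt(f)
E
```

```text
[ 0.50539302 -0.01474403  0.09693571] [-2.94268857 -0.25737101 26.84304568]
w6 10432 9750 slope x,y deg [-6.1 -0.1] top z at tool 0.0725 rel -0.0245 ext [ 0.457 -0.06   0.063] [0.581 0.03  0.08 ]
s6 196 166 slope x,y deg [-6.3  0.3] top z at tool 0.0719 rel -0.0251 ext [ 0.454 -0.06   0.06 ] [0.58  0.032 0.081]
```

servo_tool([
  [[0.4,0.05,0,0.06,0],[0.4,0.1,0,0,0],[0.4,0.1,0,0,0],[0.4,0.1,0,0,0],[0.4,0.1,0,0,0],[0.4,0,0,0,0]],
])

```text
t: 11.7
eef_pos: [0.5201, -0.0149, 0.0958]
tool_rot: [0.0, -0.016, 1.0, 0.0]
contact_force: [0.5, -0.8, -2.2]
gripper_width: 0.592
grasp_force: 44.1
```

```bash
python3 - <<'E'
from h import *
shot('wrist','w7'); shot('scene','s7')
e=bot.get_obs(); print(e['eef_pos'],e['contact_force'])
for f in('w7','s7'): tilt(f)
E
```

```text
[ 0.51952965 -0.01491532  0.09545994] [-0.20073444  0.19173017 -1.38525774]
w7 14655 12697 slope x,y deg [-5.  -0.2] top z at tool 0.0711 rel -0.0244 ext [ 0.466 -0.06   0.062] [0.597 0.03  0.078]
s7 205 171 slope x,y deg [-4.8  0.1] top z at tool 0.071 rel -0.0244 ext [ 0.468 -0.085  0.062] [0.595 0.033 0.079]
```

servo_tool([
  [[0.4,0,0,-0.08,0],[0.4,0,0,-0.08,0],[0.4,0,0,-0.06,0],[0.4,0,0,-0.05,0],[0.4,0,0,0,0]],
])

```text
t: 12.3
eef_pos: [0.5196, -0.0141, 0.0868]
tool_rot: [-0.0, -0.016, 1.0, 0.001]
contact_force: [-8.6, 3.1, 27.9]
gripper_width: 0.598
grasp_force: 47.4
```

```bash
python3 - <<'E'
from h import *
shot('wrist','w8'); shot('scene','s8')
e=bot.get_obs(); print(e['eef_pos'],e['contact_force'])
for f in('w8','s8'): tilt(f)
E
```

```text
[ 0.51964118 -0.01415812  0.08677028] [-9.37262523  3.38236402 27.64053721]
w8 12426 11070 slope x,y deg [-0.2 -0. ] top z at tool 0.0627 rel -0.0241 ext [ 0.438 -0.113  0.059] [0.594 0.031 0.067]
s8 160 124 slope x,y deg [-0.   0.3] top z at tool 0.0627 rel -0.0241 ext [ 0.47  -0.059  0.059] [0.598 0.024 0.066]
```

servo_tool([
  [[0.4,0,0,0.06,0],[0.75,0,0,0,0],[0.75,0,0,0,0],[0.75,0,0,0,0],[0.75,0,0,0.3,0],[0.75,0,0,0.7,0],[0.75,0,0,1,0],[0.75,0,0,1,0],[0.5,0,0,1,0],[0.5,0,0,0,0],[0.5,0,0,0,0]],
])

```text
t: 13.5
eef_pos: [0.5199, -0.0152, 0.2479]
tool_rot: [0.001, -0.016, 1.0, 0.0]
contact_force: [-0.5, 0.5, -0.2]
gripper_width: 0.496
grasp_force: 0.0
```

```bash
python3 - <<'E'
from h import *
shot('wrist','w9'); shot('scene','s9')
e=bot.get_obs(); print(e['eef_pos'],e['tool_rot'])
for f in('w9','s9'):
    s=load(f);P=cloud(s);h=cv2.cvtColor(s['p'],cv2.COLOR_RGB2HSV)
    m=(h[...,0]>100)&(h[...,0]<125)&(h[...,1]>110)&(P[...,2]>.05)&(P[...,2]<.075)&(P[...,1]>-.068)&(P[...,1]<.06)&(P[...,0]>.44)&(P[...,0]<.64)
    q=P[m]; A=np.c_[q[:,:2]-q[:,:2].mean(0),np.ones(len(q))]; print(f,len(q),cv2.minAreaRect(q[:,:2].astype(np.float32)*1000),np.median(q[:,2]),np.degrees(np.linalg.lstsq(A,q[:,2],rcond=None)[0][:2]))
    m=((P[...,2]>.116)&(P[...,2]<.13)&(P[...,0]>.45)&(P[...,0]<.63)&(P[...,1]<.1)&(P[...,1]>-.25)).astype(np.uint8)
    n,l,st,c=cv2.connectedComponentsWithStats(m)
    for i in range(1,n):
        if st[i,4]>20: print('pull',c[i],cv2.minAreaRect(P[l==i][:,:2].astype(np.float32)*1000))
E
```

```text
[ 0.51868652 -0.01512912  0.24603557] [-1.08865394e-03 -1.61962206e-02  9.99868218e-01 -2.09250282e-04]
w9 4953 ((535.34033203125, -12.695953369140625), (135.9208221435547, 90.21793365478516), 0.41219842433929443) 0.06286425443674043 [0.1720855  0.01262905]
pull [107.12158055 214.95440729] ((538.969970703125, -188.1571044921875), (55.26332092285156, 11.102153778076172), 0.2504718601703644)
pull [244.86489747 216.83835947] ((537.6437377929688, -76.81153106689453), (55.59025192260742, 10.53398609161377), 0.867153525352478)
s9 199 ((531.7598266601562, -18.93637466430664), (132.9630584716797, 94.13341522216797), 0.38533347845077515) 0.06261241730559552 [0.29501528 1.26896058]
pull [294.86486486  91.02702703] ((545.1788330078125, -187.4004364013672), (15.7316255569458, 44.43940734863281), 89.84789276123047)
pull [298.65217391 112.39130435] ((539.9985961914062, -73.70265197753906), (53.93143081665039, 13.387274742126465), 2.753218650817871)
```

View pics/w9.png

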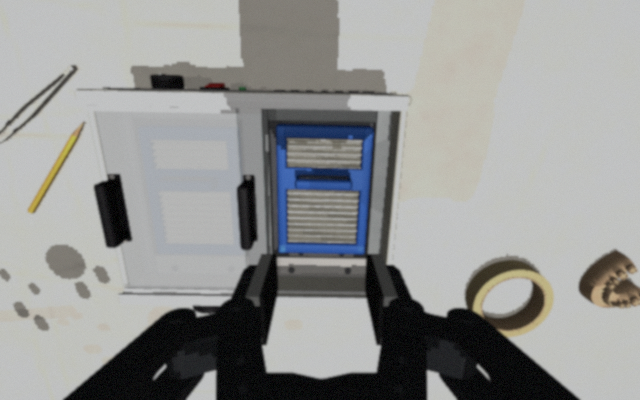

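The cassette lies flat at (320,190), with its tongue under the lip plate at (322,265). Now I shut the left cover, whose pull is at (248,212).

servo_tool([
  [[0.5,0.24,-0.77,0,0],[0.5,0.24,-0.77,0,0],[0.5,0,0,-0.7,0],[0.5,0,0,-0.9,0],[0.5,0,0,-0.9,0],[0.5,0,0,-0.4,0],[0.5,0,0,-0.05,0],[0.5,0,0,0,0],[0,0,0,0,0],[0,0,0,0,0],[0,0,0,0,0],[0,0,0,0,0],[0,0,0,0,0]],
], newtons=30)

```text
t: 14.9
eef_pos: [0.5394, -0.0766, 0.1304]
tool_rot: [0.001, -0.016, 1.0, 0.0]
contact_force: [-0.4, 0.8, 6.9]
gripper_width: 0.106
grasp_force: 34.1
```

servo_tool([
  [[0,0,0.3,0,0],[0,-0.01,0.4,0,0],[0,-0.01,0.4,0,0],[0,-0.01,0.4,0,0],[0,-0.01,0.4,0,0],[0,0,0.4,0,0],[0,0,0.3,0,0],[0,0,0.2,0,0],[0,0,0.06,0,0],[0,0,0,0,0],[0,0,0,0,0]],
])

```text
t: 16.0
eef_pos: [0.5378, 0.035, 0.1303]
tool_rot: [0.001, -0.015, 1.0, -0.002]
contact_force: [-1.5, -9.3, 8.7]
gripper_width: 0.106
grasp_force: 34.1
```

Moved 111.6 mm and it is now pressing on the stop. Next I release, rise and check.

servo_tool([
  [[0.3,0,0,0,0],[0.4,0,0,0,0],[0.4,0,0,0,0],[0.4,0,0,0.4,0],[0.4,0,0,0.8,0],[0.4,0,0,1,0],[0.4,0,0,1,0],[0.4,0,0,0,0],[0.4,0,0,0,0]],
])

```text
t: 16.9
eef_pos: [0.5374, 0.0386, 0.258]
tool_rot: [0.001, -0.017, 1.0, 0.0]
contact_force: [-0.8, -0.5, -0.3]
gripper_width: 0.4
grasp_force: 0.0
```

```bash
python3 - <<'E'
from h import *
shot('wrist','w10')
s=load('w10');P=cloud(s)
m=((P[...,2]>.116)&(P[...,2]<.13)&(P[...,0]>.45)&(P[...,0]<.63)&(P[...,1]<.1)&(P[...,1]>-.25)).astype(np.uint8)
n,l,st,c=cv2.connectedComponentsWithStats(m)
for i in range(1,n):
    if st[i,4]>20: print('pull',c[i],cv2.minAreaRect(P[l==i][:,:2].astype(np.float32)*1000))
E
```

```text
pull [ 44.6531574  188.31102733] ((539.0052490234375, -188.0066680908203), (55.135704040527344, 10.958806991577148), 0.141737699508667)
pull [316.65648855 193.02926209] ((535.7598876953125, 35.36588668823242), (55.696014404296875, 9.787721633911133), 1.337560772895813)
```

View pics/w10.png

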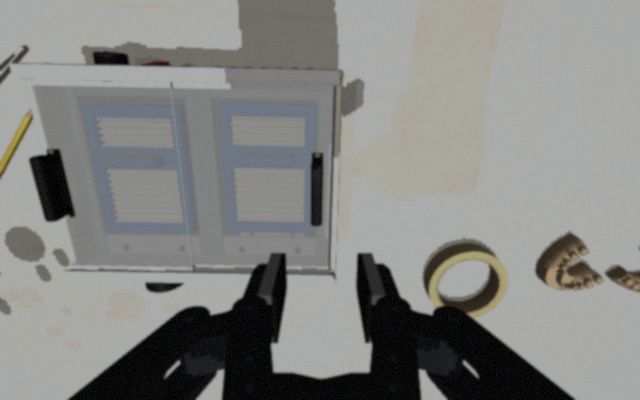

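The pulls at (45,188) and (317,193) are 223.4 mm apart, where 224 mm means both covers are shut. The cassette at (265,165) lies under the left cover and the gripper is clear.

```bash
python3 -c "
from station import bot
print(bot.hand_in())"
```

```text
the job is handed in; nothing more can be done
None
```

I fitted the cassette flat in the left bay with its tongue under the lip, shut both covers, and handed the job in at about 17 s; the hand-in returned no verdict.

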